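Seat the proud tube in the push-latch tube reader

ROBOT

A 6-joint arm with a two-finger parallel gripper is mounted at the origin on the work surface. World frame = base frame: x ahead of the robot, y to its left, z up, the work surface at z = 0. Lengths are in mm, angles in degrees, forces in N, time in s.
With the tool pointing down it reaches from about 350 to 850 mm from the base axis. Payload 8.1 kg.
Tool frame: the origin (TCP) lies at the very end of the fingers, on their centre line; the grasp point (between the pads) lies 19 mm behind it (tcp_to_grasp is the distance from the TCP to the grasp point, in mm); z points along the fingers, x is the direction in which the jaws open and shut, and the axes are right-handed (so a half turn about z gives the same grasp; the last joint's range is limited). The gripper opens to 85 mm and grips with 20 to 120 N. Pads are 22 mm wide; open, the fingers measure 114 mm over their backs; the gripper's body (76 mm by 85 mm) begins 54 mm behind the grasp point. The pads swing forward as they close: fully open they stand 13 mm farther back than shut.
Start: joints at [-81.669, 7.471, 85.268, -0, 87.261, -4.893], TCP at [137.274, -584.09, 231.292] pointing down, gripper open.
Joint ranges: [-169.43, 169.43], [-51.17, 129.36], [1.28, 143.12], [-76.62, 256.62], [0, 156.53], [-152.29, 152.29]. Speed limits (degrees/s): [136.94, 136.94, 159.86, 180, 180, 180].

INTERFACE

Orientations are given as [roll, pitch, yaw] about the fixed x, y, z axes, in that order (R = Rz(yaw) Ry(pitch) Rx(roll)).
In Python, from bench import * gives the robot as it stands. The module is installed in compiled form; this text tells all that it offers.
- The arm moves only by the tool apply_moves, never from a script. Its argument "targets" is text: rows parted by semicolons, each of 7 numbers parted by spaces: the turn, a rotation vector about the tool's x, y, z in rad, then the shift along the tool's x, y, z in cm, then the finger opening in cm, from 0 to 8.54. A call has exactly 5 rows; each row is the pose to reach, as a shift and turn from the pose commanded when the call began, along the tool's axes at that moment; what a row does not reach only later rows make up. A row lasts 1/10 s, in which the tool goes at most 50 mm and 8.59 degrees, less where a joint would pass 70% of its speed; a pose out of reach is approached as far as the arm can. A call with a gripper value outside its range is refused whole. The fingers move at their own pace and stop on an object; "force" is the grip in N (left out, the last holds). Time passes only in rows, so rows that repeat a pose let the fingers close, or fill a call up. It gives the time, the measured TCP pose, the force and the opening at its end, in the units of the state.
- sense(): the state, without advancing time (a new reading comes with each control period).
- snapshot(name): name is "scene" or "top" or "wrist"; returns the picture (420x560x3 uint8, red, green, blue); there is no depth.
- camera_model(name): a dict with "fx", "fy", "cx", "cy" (pixels), "position" and "attitude" of the camera in the world; the wrist camera has in their place "T_tool_cam" (4x4, takes a point from camera to tool coordinates, whose origin is the TCP and whose axes are the tool frame's). Camera axes: x right, y up, looking along -z (the intrinsics and any distortion apply to the point x, -y, -z); pixel columns grow to the right and rows downward; lengths in mm; the calibration is good to about 2 mm. A picture is of the moment at which its call begins: read the wrist's pose just before it. camera_model takes no time and is no camera call.
- hand_in(): hands the job in, once; it reports no verdict.
Trained networks look in the newest picture that a camera, given by its name, has taken for a name from the list of things; names that differ only in an ending like _2 or _b are one class to them, and where a whole thing is asked for, a point or a joint stands for the part that bears it (a point fixed in the world has none). Each returns a list of dicts, best first, with "confidence" (0 to 1); they miss things now and then, are a little off and sometimes report something else, mostly with a low value. They report only what shows in the picture. A call takes as long as a camera call.
- recognise(camera, query): "at" ([row, column] in pixels, amid what is visible of it).
- place_of(camera, query): "at" ([row, column] in pixels: a listed point, or the origin of a listed thing).
The state is a dict: "time": time; "joint_pos": joint angles; "qd": joint speeds; "joint_efforts": joint torques, N m; "tool_pos": TCP position; "tcp_rot": TCP orientation; "ft_force": force on the tool from outside, world axes, zero at the start; "wrist_torque": the same for the moment, N m; "finger_gap": finger opening in mm.
Only numpy, scipy, OpenCV 4.12 (cv2) and the standard library are available. Lean on these libraries where they do the work, as an engineer would, in place of code of your own. Each camera call takes 0.05 s, during which the arm holds its last target. There are 200 camera calls.

TASK

Press the latched blue cover of the tube reader so that it pops open by itself, then push the orange-capped sample tube straight down until it is fully home in its well, and finally press the cover shut again so that it stays latched. Do it all with the fingertips: grasp and lift nothing, do not pull the tubes up, and leave the other things on the bench where they are.

Things in the scene. Friction and masses are not known exactly. Their poses are not given: they have to be found in the camera images.
- reader: White tube reader, fixed: base 210 (x) x 170 (y) x 58 mm high; on it an open-topped black chamber (inside 110 x 104 mm, centre 11 mm in front of the origin, deck at z 58, 6 mm walls up to z 88 mm) under the blue cover; console behind it (+x), 80 mm high, hinge knuckles to 100 mm. Origin: centre of its underside, on the bench; x from front (robot's side) to back, y to its left, z up.
- cover (a joint): Angle (rad) of the blue push-latch cover, hinged at its back edge. 0 = latched, top level, 100 mm above the bench; -0.07 = pressed in to the stop (8 mm at the spot); 1.3 = open. Latched: press past -0.045 (5 mm) and let go: it swings open in about 1 s and a spring holds it (0.6 N m shut, 0.3 open). Open: push it down past -0.045 and let go slowly: it latches at 0. Needs 5 to 10 N at the spot.
- cover_press (a point): Centre of the white round press spot (34 mm wide) on the cover's outer face, on its centre line, 113 mm from the hinge line. The cover is 135 mm long (front to back), 126 mm wide, 6 mm thick with a rim 9 mm deep below its top. The point moves with the cover; its z axis is the cover's outward normal.
- cover_hinge (a point): Middle of the hinge line, 95 mm above the bench, 55 mm behind the reader's origin; axes as the reader's (hinge along y). The cover's outer face is 5 mm above this line when latched. Open, the cover leans back, 75 degrees up, its edge 225 mm above the bench, inner side to the front; to shut it push its outer (rear, then upper) face near the press spot forward and down.
- sample_tube (a joint): How far the orange-capped sample tube stands up from its seat, in m: 0 = fully home (cap 1.5 mm above the chamber's deck), starts at 0.008 to 0.012. It slides only vertically, a stiff fit (about 4 N and more when pushed fast), and stays where it is left.
- sample_cap (a point): Centre of the top of the sample tube's orange cap, 21 mm in diameter and 14.5 mm tall, under the cover, 45 mm in front of the reader's origin and 24 mm left or right of its centre line. Fully home it lies 74 mm above the bench.
- control_tube (a joint): The same for the control tube with the green cap in the other well: already fully home (0) and to stay so.
- control_cap (a point): Centre of the top of the control tube's green cap, same size, 48 mm beside the sample tube.
- reagent_bottle: Loose amber bottle with blue cap, 56 mm in diameter, 105 mm high, beside the reader. Origin: centre of its underside.
- jar: Loose glass jar with white lid, 52 mm in diameter, 60 mm high, on the other side of the reader. Origin: centre of its underside.
- blue_cap: Loose blue screw cap, 30 mm in diameter, 14 mm high, lying near a front corner of the reader. Origin: centre of its underside.
- beaker: Loose glass beaker, 72 mm in diameter, 90 mm high, at the far left. Origin: centre of its underside.
- flask: Loose green conical flask, 76 mm in diameter, 104 mm high, at the far right. Origin: centre of its underside.
- pipette_bulb: Loose red pipette bulb, 54 mm in diameter, 75 mm high, on the left. Origin: centre of its underside.

How it is judged:
By the outcome, as a careful person would: the job done as asked, in the order asked, and still so for the second after the job is handed in, with the robot touching nothing.
It also fails if it takes over 58 s, if anything falls off the work surface, if the arm or the gripper's body presses on something with over 40 N, if the wrist force passes 120 N, or if a joint passes its speed limit or range.

## Working session

There is one attempt and no reset: what is moved stays moved. The work goes in short steps, Python scripts to look and compute and a tool call to move; the robot and the scene stay as the last step left them, time stands still between calls to the robot, and variables do not carry over. Pictures are saved under pics/ and viewed, about 8 in all and at most 12, crops included, and the job is handed in when it is done.

Besides the shell and the picture viewer there is one more tool, called after "Emit:" as a command line: name --argument value ..., lists and objects as JSON in quotes. apply_moves: Moves the arm, as the interface text tells. Its arguments: {"type":"object","properties":{"targets":{"type":"string"},"force":{"type":"number"}},"required":["targets"]}

```bash
mkdir -p pics; cat > h.py <<'E'
from bench import *
import numpy as np, cv2
from scipy.spatial.transform import Rotation as R
def rot(a):
    a=np.array(a,float)
    if a.shape==(3,3): return a
    if a.size==4: return R.from_quat(a).as_matrix()
    return R.from_euler('xyz',a,degrees=True).as_matrix()
def save(n,f):
    im=snapshot(n); cv2.imwrite('pics/'+f,im[:,:,::-1].copy()); return im
def cam(n):
    m=camera_model(n)
    if 'T_tool_cam' in m:
        s=sense(); T=np.array(m['T_tool_cam']); A=rot(s['tcp_rot'])
        return m,np.array(s['tool_pos'])+A@T[:3,3],A@T[:3,:3]
    return m,np.array(m['position']),rot(m['attitude'])
def ray(n,px):
    m,p,A=cam(n); d=A@np.array([(px[1]-m['cx'])/m['fx'],-(px[0]-m['cy'])/m['fy'],-1.]); return p,d
def atz(n,px,z):
    p,d=ray(n,px); return p+d*(z-p[2])/d[2]
E
python3 - <<'E'
from h import *
print(sense())
for n in('scene','top','wrist'): print(n,camera_model(n))
Z=dict(reader=0,cover_press=100,cover_hinge=95,reagent_bottle=0,jar=0,blue_cap=0,beaker=0,flask=0,pipette_bulb=0)
a=save('scene','s0.png');b=save('top','t0.png')
cv2.imwrite('pics/st0.png',cv2.resize(np.vstack([a,b]),(560,840))[:,:,::-1]) 
for k,z in Z.items():
  for n in('scene','top'):
    for r in place_of(n,k)[:2]: print(k,n,r,atz(n,r['at'],z).round(1))
E
```

```text
{'time': 0.0, 'joint_pos': array([-8.16697887e+01,  7.51584429e+00,  8.53296264e+01, -1.66579401e-03,
        8.72616144e+01, -4.89440146e+00]), 'qd': array([ 0.03907847,  0.08549268, -0.0672596 ,  0.05499679, -0.03017346,
        0.03228974]), 'joint_efforts': array([-1.79344101e-03, -5.69402182e+01, -5.00554955e+01, -3.93965574e-04,
        1.44792034e-02, -7.51290077e-05]), 'tool_pos': array([ 137.17860234, -583.53877178,  230.23343277]), 'tcp_rot': array([-1.79992521e+02,  1.06836639e-01, -7.67752991e+01]), 'ft_force': array([-0.14986633,  0.06712416,  0.40770118]), 'wrist_torque': array([-0.04731266,  0.01102635, -0.01526498]), 'finger_gap': 85.01923532779612}
scene {'fx': 380.8263542671906, 'fy': 380.8263542671906, 'cx': 283.2674382181038, 'cy': 210.6522080483708, 'position': array([1156.03567336,   -6.44893347,  809.77660691]), 'attitude': array([39.49895304,  0.12838484, 90.18680272])}
top {'fx': 454.8232458076887, 'fy': 454.8232458076887, 'cx': 277.9037652576225, 'cy': 204.23420493644457, 'position': array([ 437.24204821,   14.55474437, 1336.2840399 ]), 'attitude': array([  
[... 1669 characters left out ...]
   0. ]
blue_cap top {'at': [261.8, 270.5], 'confidence': 0.64} [402.4  14.    0. ]
beaker scene {'at': [251.0, 447.8], 'confidence': 0.87} [620.3 406.5   0. ]
beaker scene {'at': [186.3, 288.1], 'confidence': 0.63} [396.7   3.3   0. ]
beaker top {'at': [187.3, 140.2], 'confidence': 0.68} [621.2 398.2   0. ]
flask scene {'at': [259.6, 130.1], 'confidence': 0.57} [ 647.3 -392.     0. ]
flask scene {'at': [219.0, 319.9], 'confidence': 0.21} [517.7  88.8   0. ]
flask top {'at': [179.3, 404.3], 'confidence': 0.75} [ 645.9 -385.1    0. ]
pipette_bulb scene {'at': [204.6, 440.2], 'confidence': 0.71} [466.  427.2   0. ]
pipette_bulb top {'at': [244.0, 126.1], 'confidence': 0.52} [454.6 434.3   0. ]
```

```bash
python3 - <<'E'
import cv2,numpy as np
a=cv2.imread('pics/s0.png')[130:300,100:520];b=cv2.imread('pics/t0.png')[150:290,100:420]
a=cv2.resize(a,(780,316),interpolation=cv2.INTER_CUBIC)
c=b[0:130,60:250];c=cv2.resize(c,(410,280),interpolation=cv2.INTER_CUBIC)
o=np.zeros((600,780,3),np.uint8);o[:316]=a;o[320:600,:410]=c
cv2.imwrite('pics/v1.png',o)
E
```

```text
(no output)
```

View pics/v1.png

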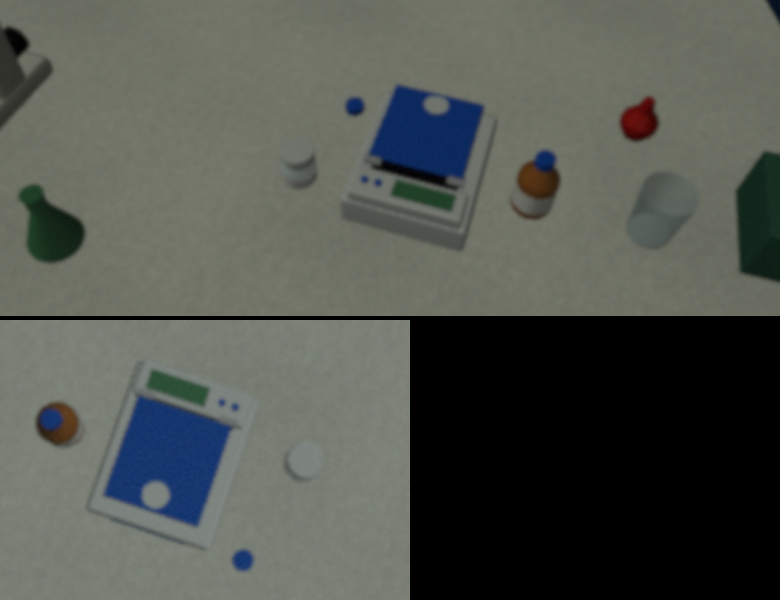

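```bash
python3 - <<'E'
from h import *
P={}
for n,f,lo,hi in(('top','t0.png',(170,200),(255,290)),('scene','s0.png',(165,290),(240,375))):
    im=cv2.imread('pics/'+f); hsv=cv2.cvtColor(im,cv2.COLOR_BGR2HSV)
    m=((hsv[...,0]>100)&(hsv[...,0]<130)&(hsv[...,1]>120)).astype(np.uint8); w=np.zeros_like(m); w[lo[0]:hi[0],lo[1]:hi[1]]=1; m*=w
    c=max(cv2.findContours(m,cv2.RETR_CCOMP,cv2.CHAIN_APPROX_NONE)[0],key=cv2.contourArea)
    hull=cv2.convexHull(c); fill=np.zeros_like(m); cv2.fillPoly(fill,[hull],1)
    hole=((fill==1)&(m==0)).astype(np.uint8); hole=cv2.morphologyEx(hole,cv2.MORPH_OPEN,np.ones((3,3)))
    k,l,st,ce=cv2.connectedComponentsWithStats(hole); i=1+np.argmax(st[1:,4]); print(n,st[i],ce[i],atz(n,ce[i][::-1],100).round(1))
    pts=np.array([atz(n,(q[0][1],q[0][0]),100)[:2] for q in hull],np.float32)
    r=cv2.minAreaRect(pts); print(r,cv2.boxPoints(r).round(1).tolist())
E
```

```text
top [225 224  14  15 155] [231.66451613 230.91612903] [488.3 119.3 100. ]
((532.5134887695312, 104.21650695800781), (122.80349731445312, 132.63282775878906), 71.47968292236328) [[450.1000061035156, 67.0999984741211], [575.9000244140625, 24.899999618530273], [614.9000244140625, 141.39999389648438], [489.1000061035156, 183.5]]
scene [328 180  14  12 132] [334.41666667 185.76515152] [488.5 120.3 100. ]
((539.9905395507812, 103.55915832519531), (122.32097625732422, 143.1170654296875), 71.35191345214844) [[452.6000061035156, 68.5], [588.2000122070312, 22.700000762939453], [627.2999877929688, 138.60000610351562], [491.70001220703125, 184.39999389648438]]
```

```bash
cat >> h.py <<'E'
YAW=-18.55; SP=np.array([488.4,119.8]); c,s_=np.cos(np.radians(YAW)),np.sin(np.radians(YAW))
EX=np.array([c,s_]); EY=np.array([-s_,c]); O=SP+58*EX
def w(rx,ry,z): return np.r_[O+rx*EX+ry*EY,z]
def local(p): d=np.array(p[:2])-O; return np.r_[d@EX,d@EY,p[2]]
def rows(pts,yaw=YAW+90,gap=0,via=45,turn=8.4):
    """rows toward world points pts (one each row, or interpolated if a single one)"""
    s=sense(); p0=np.array(s['tool_pos']); R0=rot(s['tcp_rot']); Rt=R.from_euler('xyz',[180,0,yaw],degrees=True).as_matrix()
    rv=R.from_matrix(R0.T@Rt).as_rotvec(); ang=np.degrees(np.linalg.norm(rv))
    if len(pts)==1:
        d=pts[0]-p0; n=max(np.linalg.norm(d)/via,ang/turn,1e-9); pts=[p0+d*min(1,(i+1)/n) for i in range(5)]
        print('rows needed %.1f'%n)
    out=[]
    for i,p in enumerate(pts):
        t=R0.T@(p-p0)/10; f=min(1,(i+1)*turn/max(ang,1e-9))if len(pts)==5 else 1
        if ang>20: f=min(1,(i+1)/n)
        out.append(' '.join('%.3g'%round(v,3) for v in [*(rv*f),*t.round(2)])+' %g'%gap)
    print('; '.join(out)); print('tcp',p0.round(1),'loc',local(p0).round(1),'F',np.round(s['ft_force'],1),'t',round(s['time'],2),'gap',round(s['finger_gap'],1))
E
python3 - <<'E'
from h import *
print(O, w(-58,0,100), w(55,0,95))
rows([np.array([330,-260,260.])],yaw=-10)
E
```

```text
[543.38669083 101.34833797] [488.4 119.8 100. ] [595.52924248  83.85107225  95.        ]
rows needed 8.4
0 -0 -0.139 -3.23 -3.11 -0.34 0; 0 -0 -0.277 -6.46 -6.23 -0.68 0; 0 -0 -0.416 -9.69 -9.34 -1.02 0; 0 -0 -0.555 -12.9 -12.5 -1.37 0; 0 -0 -0.693 -16.1 -15.6 -1.71 0
tcp [ 137.3 -584.1  231.3] loc [-166.9 -779.   231.3] F [-0.3 -0.2 -0.4] t 1.0 gap 85.4
```

Emit:
apply_moves --targets "0 0 -0.139 -3.2 -3.1 -0.34 0; 0 0 -0.277 -6.5 -6.2 -0.7 0; 0 0 -0.416 -9.7 -9.3 -1.0 0; 0 0 -0.555 -12.9 -12.5 -1.4 0; 0 0 -0.693 -16.1 -15.6 -1.7 0" --force 20

```text
time: 1.5
tool_pos: [252.9, -390.2, 248.6]
tcp_rot: [180.0, -0.0, -36.8]
ft_force: [1.5, 0.0, -0.5]
finger_gap: 12.1
```

```bash
python3 - <<'E'
from h import *
rows([w(-75,0,240)])
E
```

```text
rows needed 12.9
0 -0 -0.147 -1.03 -4.22 0.07 0; 0 -0 -0.293 -2.06 -8.45 0.13 0; 0 -0 -0.44 -3.09 -12.7 0.2 0; 0 -0 -0.586 -4.12 -16.9 0.26 0; 0 -0 -0.733 -5.15 -21.1 0.33 0
tcp [ 252.9 -390.2  248.6] loc [-119.  -558.4  248.6] F [ 1.5  0.  -0.5] t 1.5 gap 12.1
```

Emit:
apply_moves --targets "0 0 -0.147 -1.0 -4.2 0 0; 0 0 -0.293 -2.1 -8.4 0 0; 0 0 -0.44 -3.1 -12.7 0 0; 0 0 -0.586 -4.1 -16.9 0 0; 0 0 -0.733 -5.15 -21.1 0 0"

```text
time: 2.0
tool_pos: [338.8, -190.7, 248.6]
tcp_rot: [180.0, -0.0, 5.3]
ft_force: [0.7, 0.0, -0.1]
finger_gap: -0.1
```

```bash
python3 - <<'E'
from h import *
rows([w(-75,0,240)])
E
```

```text
rows needed 7.9
0 -0 -0.147 2.05 -3.84 0.11 0; 0 -0 -0.293 4.11 -7.67 0.22 0; 0 -0 -0.44 6.16 -11.5 0.32 0; 0.001 -0 -0.586 8.21 -15.3 0.43 0; 0.001 -0 -0.733 10.3 -19.2 0.54 0
tcp [ 338.8 -190.7  248.6] loc [-101.1 -342.   248.6] F [ 0.7  0.  -0.1] t 2.0 gap -0.1
```

Emit:
apply_moves --targets "0 0 -0.147 2.05 -3.84 0.1 0; 0 0 -0.293 4.1 -7.7 0.2 0; 0 0 -0.44 6.2 -11.5 0.3 0; 0 0 -0.586 8.2 -15.3 0.4 0; 0 0 -0.733 10.3 -19.2 0.5 0"

```text
time: 2.5
tool_pos: [425.0, 9.6, 243.6]
tcp_rot: [179.9, -0.0, 47.3]
ft_force: [0.6, -0.4, 0.1]
finger_gap: -0.1
```

```bash
python3 - <<'E'
from h import *
rows([w(-75,0,200)])
E
```

```text
rows needed 2.9
0 -0 -0.144 3.98 -1.49 1.48 0; 0.001 -0 -0.287 7.96 -2.98 2.97 0; 0.001 -0 -0.422 11.7 -4.37 4.36 0; 0.001 -0 -0.422 11.7 -4.37 4.36 0; 0.001 -0 -0.422 11.7 -4.37 4.36 0
tcp [425.    9.6 243.6] loc [ -83.1 -124.6  243.6] F [ 0.6 -0.4  0.1] t 2.5 gap -0.1
```

Emit:
apply_moves --targets "0 0 -0.144 4.0 -1.5 1.5 0; 0 0 -0.287 8.0 -3.0 3.0 0; 0 0 -0.422 11.7 -4.4 4.4 0; 0 0 -0.422 11.7 -4.4 4.4 0; 0 0 -0.422 11.7 -4.4 4.4 0"

```text
time: 3.0
tool_pos: [471.8, 123.9, 198.7]
tcp_rot: [-179.9, 0.1, 71.2]
ft_force: [0.2, -0.2, 0.1]
finger_gap: 0.1
```

```bash
python3 - <<'E'
from h import *
save('wrist','w1.png')
for r in place_of('wrist','cover_press')[:2]: print(r,atz('wrist',r['at'],100).round(1))
rows([w(-58,0,112)])
E
```

```text
{'at': [229.0, 277.0], 'confidence': 0.76} [489.7 117.1 100. ]
rows needed 2.0
0.001 0 -0.008 0.12 0.81 4.43 0; 0.001 0 -0.008 0.25 1.6 8.79 0; 0.001 0 -0.008 0.25 1.6 8.79 0; 0.001 0 -0.008 0.25 1.6 8.79 0; 0.001 0 -0.008 0.25 1.6 8.79 0
tcp [472.4 122.7 199.9] loc [-74.1  -2.3 199.9] F [0.5 0.7 0. ] t 3.1 gap 0.2
```

View pics/w1.png

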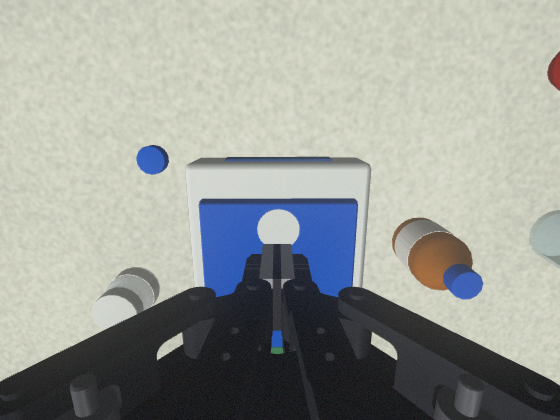

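Emit:
apply_moves --targets "0 0 -0.005 0.1 0.8 4.4 0; 0 0 -0.005 0.1 1.6 8.5 0; 0 0 -0.005 0.1 1.6 8.8 0; 0 0 -0.005 0.1 1.6 8.8 0; 0 0 -0.005 0.1 1.6 8.8 0"

```text
time: 3.6
tool_pos: [489.1, 118.8, 113.9]
tcp_rot: [179.8, -0.1, 71.3]
ft_force: [0.2, -0.5, -0.2]
finger_gap: 0.1
```

```bash
python3 - <<'E'
from h import *
rows([w(-58,-1,z) for z in (108,104,101,98,96)])
E
```

```text
0.003 -0.002 -0.002 -0.03 -0.1 0.59 0; 0.003 -0.002 -0.002 -0.03 -0.11 0.99 0; 0.003 -0.002 -0.002 -0.03 -0.11 1.29 0; 0.003 -0.002 -0.002 -0.03 -0.11 1.59 0; 0.003 -0.002 -0.002 -0.03 -0.11 1.79 0
tcp [489.1 118.8 113.9] loc [-57.   -0.7 113.9] F [ 0.2 -0.5 -0.2] t 3.6 gap 0.1
```

Emit:
apply_moves --targets "0 0 0 0 -0.1 0.6 0; 0 0 0 0 -0.1 1.0 0; 0 0 0 0 -0.1 1.3 0; 0 0 0 0 -0.1 1.6 0; 0 0 0 0 -0.1 1.8 0"

```text
time: 4.1
tool_pos: [487.2, 119.7, 93.9]
tcp_rot: [180.0, -0.0, 71.4]
ft_force: [-1.9, -0.2, 5.6]
finger_gap: -0.0
```

Emit:
apply_moves --targets "0 0 0 0 0 0.05 0; 0 0 0 0 0 0.1 0; 0 0 0 0 0 0.15 0; 0 0 0 0 0 0.15 0; 0 0 0 0 0 0.15 0"

```text
time: 4.6
tool_pos: [487.2, 119.7, 92.5]
tcp_rot: [179.9, -0.0, 71.4]
ft_force: [-1.2, -0.6, 5.2]
finger_gap: 0.2
```

Emit:
apply_moves --targets "0 0 0 0 -0.5 -1.0 0; 0 0 0 0 -3.5 -3.5 0; 0 0 0 0 -7 -6.5 0; 0 0 0 0 -8 -11 0; 0 0 0 0 -8 -15 0"

```text
time: 5.1
tool_pos: [408.8, 145.6, 243.5]
tcp_rot: [-180.0, 0.0, 71.5]
ft_force: [1.5, 0.2, -0.7]
finger_gap: -0.2
```

Emit:
apply_moves --targets "0 0 0 0 0 0 0; 0 0 0 0 0 0 0; 0 0 0 0 0 0 0; 0 0 0 0 0 0 0; 0 0 0 0 0 0 0"

```text
time: 5.6
tool_pos: [410.3, 144.8, 240.4]
tcp_rot: [-179.9, 0.1, 71.4]
ft_force: [-0.8, 0.1, -0.0]
finger_gap: -0.1
```

```bash
python3 - <<'E'
from h import *
a=save('wrist','w2.png'); b=save('scene','s2.png'); t=save('top','t2.png')
for n in('wrist','top'):
  for k,z in(('sample_cap',84),('control_cap',74)):
    for r in place_of(n,k)[:2]: p=atz(n,r['at'],z); print(n,k,r,p.round(1),local(p).round(1))
for r in place_of('scene','cover_press')[:2]: print(r)
s=sense();print(s['tool_pos'],s['time'])
o=np.zeros((420,800,3),np.uint8); o[:,:480]=a[:,40:520]; o[:200,480:]=cv2.resize(b[130:255,240:440],(320,200)); o[210:410,480:]=cv2.resize(t[160:285,150:350],(320,200))
cv2.imwrite('pics/v2.png',o[:,:,::-1])
E
```

```text
top sample_cap {'at': [226.2, 241.5], 'confidence': 0.48} [501.9  93.8  84. ] [-36.9 -20.4  84. ]
top control_cap {'at': [228.5, 229.1], 'confidence': 0.36} [496.1 128.7  74. ] [-53.5  10.8  74. ]
{'at': [181.5, 328.8], 'confidence': 0.82}
[411.01041544 144.97440034 241.73599828] 6.0
```

View pics/v2.png

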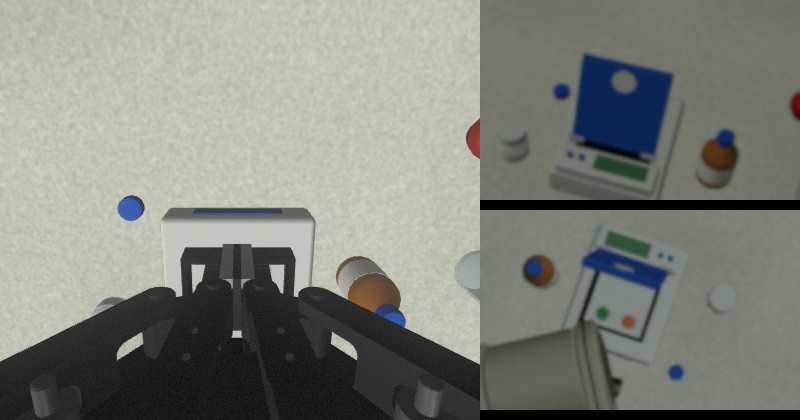

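```bash
python3 - <<'E'
from h import *
im=cv2.imread('pics/t2.png'); hsv=cv2.cvtColor(im,cv2.COLOR_BGR2HSV)
for nm,lo,hi,z in(('orange',3,18,84),('green',45,85,74)):
    m=((hsv[...,0]>=lo)&(hsv[...,0]<=hi)&(hsv[...,1]>90)).astype(np.uint8); q=np.zeros_like(m); q[215:240,215:255]=1; m*=q
    y,x=np.nonzero(m); p=atz('top',(y.mean(),x.mean()),z); print(nm,len(x),y.mean(),x.mean(),p.round(1),local(p).round(1))
rows([w(-75,-24,180)])
E
```

```text
orange 39 229.4102564102564 242.0 [493.1  92.3  84. ] [-44.8 -24.5  84. ]
green 32 224.21875 226.09375 [508.  137.1  74. ] [-44.9  22.6  74. ]
rows needed 2.0
-0 0 -0.001 -1.13 3.14 3.01 0; -0 0 -0.001 -2.26 6.29 6.03 0; -0 0 -0.001 -2.32 6.44 6.17 0; -0 0 -0.001 -2.32 6.44 6.17 0; -0 0 -0.001 -2.32 6.44 6.17 0
tcp [411.  145.  241.7] loc [-139.4   -0.8  241.7] F [0.7 0.2 0.2] t 6.0 gap -0.1
```

Emit:
apply_moves --targets "0 0 0 -1.1 3.1 2.5 0; 0 0 0 -2.3 6.3 5.0 0; 0 0 0 -2.35 9.4 7.5 0; 0 0 0 -2.35 9.4 11.0 0; 0 0 0 -2.35 9.4 13.0 0"

```text
time: 6.5
tool_pos: [491.7, 92.0, 108.8]
tcp_rot: [-179.8, 0.1, 71.3]
ft_force: [-0.4, 0.3, -0.1]
finger_gap: -0.2
```

Emit:
apply_moves --targets "0 0 0 0 0 0 0; 0 0 0 0 0 0 0; 0 0 0 0 0 0 0; 0 0 0 0 0 0 0; 0 0 0 0 0 0 0"

```text
time: 7.0
tool_pos: [493.5, 92.9, 113.3]
tcp_rot: [179.9, -0.1, 71.4]
ft_force: [0.3, 0.4, 0.9]
finger_gap: 0.0
```

```bash
python3 - <<'E'
from h import *
a=save('wrist','w3.png');cv2.imwrite('pics/v3.png',a[:,:,::-1])
rows([w(-45,-24.3,z) for z in (105,98,92,88,86)])
E
```

```text
0.002 -0.001 -0.001 -0.03 -0.02 0.79 0; 0.002 -0.001 -0.001 -0.03 -0.02 1.49 0; 0.002 -0.001 -0.001 -0.04 -0.02 2.09 0; 0.002 -0.001 -0.001 -0.04 -0.02 2.49 0; 0.002 -0.001 -0.001 -0.04 -0.02 2.69 0
tcp [493.3  92.9 112.9] loc [-44.8 -24.  112.9] F [0.3 0.1 0.5] t 7.05 gap -0.0
```

View pics/v3.png

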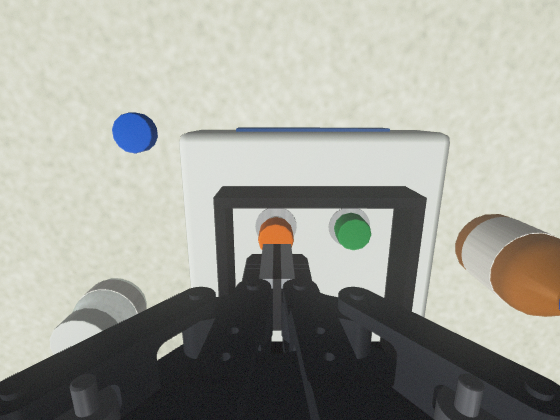

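Emit:
apply_moves --targets "0 0 0 0 0 0.8 0; 0 0 0 0 0 1.5 0; 0 0 0 0 0 2.1 0; 0 0 0 0 0 2.5 0; 0 0 0 0 0 2.7 0"

```text
time: 7.55
tool_pos: [492.0, 92.7, 83.8]
tcp_rot: [-179.9, 0.0, 71.4]
ft_force: [0.2, 0.2, 0.7]
finger_gap: 0.1
```

Emit:
apply_moves --targets "0 0 0 0 0 0.2 0; 0 0 0 0 0 0.35 0; 0 0 0 0 0 0.5 0; 0 0 0 0 0 0.65 0; 0 0 0 0 0 0.8 0"

```text
time: 8.05
tool_pos: [492.7, 92.7, 76.9]
tcp_rot: [180.0, -0.0, 71.4]
ft_force: [-3.1, -1.1, 4.1]
finger_gap: -0.1
```

```bash
python3 - <<'E'
from h import *
rows([w(-45,-24.3,z) for z in (77,76,75,74.5,74)])
E
```

```text
0 -0 -0.001 0 0.03 -0.01 0; 0 -0 -0.001 0 0.03 0.09 0; 0 -0 -0.001 0 0.03 0.19 0; 0 -0 -0.001 0 0.03 0.24 0; 0 -0 -0.001 0 0.03 0.29 0
tcp [492.7  92.7  76.9] loc [-45.3 -24.3  76.9] F [-3.1 -1.1  4.1] t 8.05 gap -0.1
```

Emit:
apply_moves --targets "0 0 0 0 0 0.08 0; 0 0 0 0 0 0.16 0; 0 0 0 0 0 0.24 0; 0 0 0 0 0 0.32 0; 0 0 0 0 0 0.36 0"

```text
time: 8.55
tool_pos: [492.8, 92.7, 73.9]
tcp_rot: [180.0, -0.0, 71.4]
ft_force: [-7.2, -0.2, 14.0]
finger_gap: 0.3
```

Emit:
apply_moves --targets "0 0 0 0 0 0.05 0; 0 0 0 0 0 0.1 0; 0 0 0 0 0 0.1 0; 0 0 0 0 0 0.1 0; 0 0 0 0 0 0.1 0"

```text
time: 9.05
tool_pos: [492.8, 92.8, 73.9]
tcp_rot: [180.0, -0.0, 71.4]
ft_force: [-10.2, -0.7, 19.5]
finger_gap: 0.1
```

Emit:
apply_moves --targets "0 0 0 0 0 -1.5 0; 0 0 0 0 0 -6 0; 0 0 0 0 0 -11 0; 0 0 0 0 0 -16 0; 0 0 0 0 0 -21 0"

```text
time: 9.55
tool_pos: [492.4, 92.7, 283.8]
tcp_rot: [180.0, -0.0, 71.4]
ft_force: [1.4, -0.1, -0.9]
finger_gap: -0.1
```

```bash
python3 - <<'E'
from h import *
rows([w(-45,0,290)]*5)
a=save('wrist','w4.png'); t=save('top','t4.png')
o=np.zeros((420,800,3),np.uint8); o[:,:480]=a[:,40:520]; o[210:410,480:]=cv2.resize(t[160:285,150:350],(320,200))
cv2.imwrite('pics/v4.png',o[:,:,::-1])
rows([w(-45,0,290)]*5)
E
```

```text
0 -0 -0.001 2.44 0.06 -0.62 0; 0 -0 -0.001 2.44 0.06 -0.62 0; 0 -0 -0.001 2.44 0.06 -0.62 0; 0 -0 -0.001 2.44 0.06 -0.62 0; 0 -0 -0.001 2.44 0.06 -0.62 0
tcp [492.4  92.7 283.8] loc [-45.6 -24.4 283.8] F [ 1.4 -0.1 -0.9] t 9.55 gap -0.1
0.013 -0.006 -0.001 2.28 -0.3 0.1 0; 0.013 -0.006 -0.001 2.28 -0.3 0.1 0; 0.013 -0.006 -0.001 2.28 -0.3 0.1 0; 0.013 -0.006 -0.001 2.28 -0.3 0.1 0; 0.013 -0.006 -0.001 2.28 -0.3 0.1 0
tcp [496.3  93.1 290.9] loc [-42.  -22.8 290.9] F [1.2 0.1 1. ] t 9.65 gap -0.2
```

View pics/v4.png

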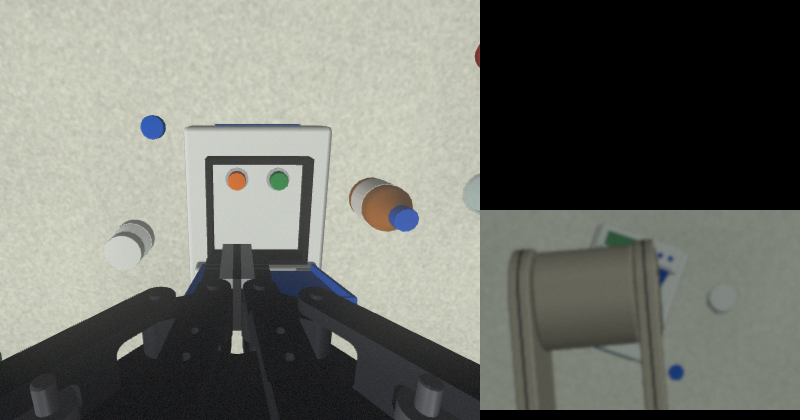

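Emit:
apply_moves --targets "0 0 0 1.2 4.0 0 0; 0 0 0 2.4 8.5 0 0; 0 0 0 2.4 13.0 0 0; 0 0 0 2.4 13.0 1.0 0; 0 0 0 2.4 13.0 3.0 0"

```text
time: 10.15
tool_pos: [625.0, 73.5, 251.3]
tcp_rot: [180.0, -0.0, 71.3]
ft_force: [-0.5, 0.4, -0.4]
finger_gap: 0.1
```

Emit:
apply_moves --targets "0 0 0 0 0 2 0; 0 0 0 0 0 4 0; 0 0 0 0 0 5 0; 0 0 0 0 0 5 0; 0 0 0 0 0 5 0"

```text
time: 10.65
tool_pos: [623.5, 74.1, 202.8]
tcp_rot: [180.0, -0.0, 71.4]
ft_force: [0.6, -1.0, -0.3]
finger_gap: -0.0
```

```bash
cat >> h.py <<'E'
def arc(th,r,h=11):
    return w(55-r*np.cos(th)+5*np.sin(th)+h, 0, 95+r*np.sin(th)+5*np.cos(th))
E
python3 - <<'E'
from h import *
import cv2
b=save('scene','s5.png'); cv2.imwrite('pics/v5.png',cv2.resize(b[60:260,220:460],(720,600))[:,:,::-1])
rows([arc(t,r,h) for t,r,h in((1.3,112,30),(1.3,112,20),(1.3,112,14),(1.25,112,11),(1.2,112,11))])
E
```

```text
0.002 -0.001 -0.001 0.02 -2.52 -0.07 0; 0.002 -0.001 -0.001 0.02 -3.52 -0.08 0; 0.002 -0.001 -0.001 0.02 -4.12 -0.08 0; 0.002 -0.001 -0.001 0.02 -4.97 0.06 0; 0.002 -0.001 -0.001 0.02 -5.5 0.23 0
tcp [624.   74.1 203.6] loc [ 8.510e+01 -2.000e-01  2.036e+02] F [-0.1  0.  -0.2] t 10.7 gap -0.0
```

View pics/v5.png

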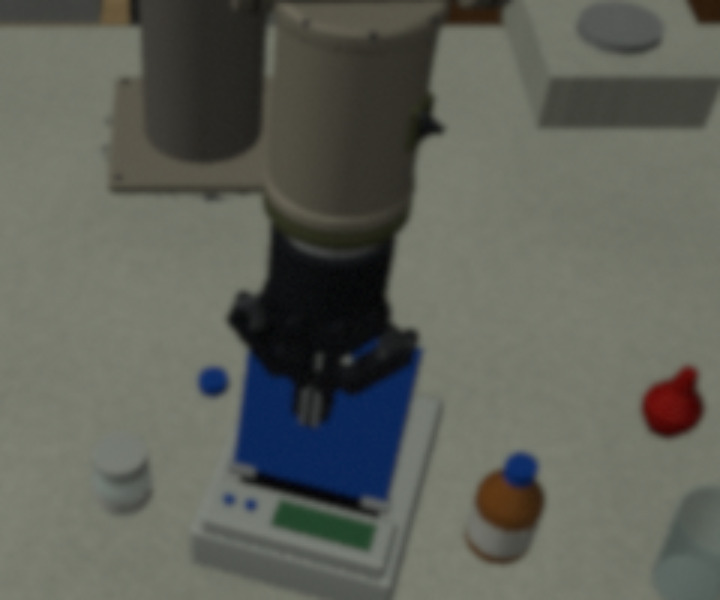

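Emit:
apply_moves --targets "0 0 0 0 -2.5 0 0; 0 0 0 0 -3.5 0 0; 0 0 0 0 -4.1 0 0; 0 0 0 0 -4.7 0 0; 0 0 0 0 -5.4 0.2 0"

```text
time: 11.2
tool_pos: [573.2, 91.1, 201.3]
tcp_rot: [179.8, -0.0, 71.4]
ft_force: [1.9, -0.1, 1.5]
finger_gap: -0.2
```

```bash
python3 - <<'E'
from h import *
rows([arc(t,112+(1.3-t)*8) for t in (1.12,1.04,.96,.88,.8)])
E
```

```text
0.003 -0.001 -0.001 0.02 -1.04 0.2 0; 0.003 -0.001 -0.001 0.02 -1.9 0.53 0; 0.003 -0.001 -0.001 0.02 -2.72 0.93 0; 0.003 -0.001 -0.001 0.02 -3.52 1.41 0; 0.003 -0.001 -0.001 0.02 -4.28 1.94 0
tcp [573.2  91.1 201.3] loc [ 3.150e+01 -2.000e-01  2.013e+02] F [ 1.9 -0.1  1.5] t 11.2 gap -0.2
```

Contact with about 2 N, as expected. I'll follow the arc.

Emit:
apply_moves --targets "0 0 0 0 -1.0 0.2 0; 0 0 0 0 -1.9 0.5 0; 0 0 0 0 -2.7 0.9 0; 0 0 0 0 -3.5 1.4 0; 0 0 0 0 -4.3 1.9 0"

```text
time: 11.7
tool_pos: [531.0, 105.1, 180.9]
tcp_rot: [180.0, -0.0, 71.4]
ft_force: [5.3, -2.2, 1.7]
finger_gap: -0.0
```

```bash
python3 - <<'E'
from h import *
rows([arc(t,112+(1.3-t)*8) for t in (.73,.66,.59,.52,.45)])
E
```

```text
0 -0 -0.001 0.04 -0.46 0.44 0; 0 -0 -0.001 0.04 -1.06 1.01 0; 0 -0 -0.001 0.04 -1.61 1.62 0; 0 -0 -0.001 0.04 -2.12 2.28 0; 0 -0 -0.001 0.04 -2.59 2.97 0
tcp [531.  105.1 180.9] loc [-12.9  -0.4 180.9] F [ 5.3 -2.2  1.7] t 11.7 gap -0.0
```

Emit:
apply_moves --targets "0 0 0 0 -0.5 0.45 0; 0 0 0 0 -1.1 1.0 0; 0 0 0 0 -1.6 1.6 0; 0 0 0 0 -2.1 2.3 0; 0 0 0 0 -2.6 3.0 0"

```text
time: 12.2
tool_pos: [506.8, 113.3, 150.9]
tcp_rot: [180.0, -0.0, 71.4]
ft_force: [5.0, -1.5, 2.6]
finger_gap: -0.3
```

```bash
python3 - <<'E'
from h import *
rows([arc(t,112+(1.3-t)*8) for t in (.38,.31,.24,.17,.1)])
E
```

```text
0.001 -0 -0.001 0.03 -0.45 0.7 0; 0.001 -0 -0.001 0.03 -0.82 1.46 0; 0.001 -0 -0.001 0.03 -1.14 2.24 0; 0.001 -0 -0.001 0.03 -1.4 3.05 0; 0.001 -0 -0.001 0.03 -1.6 3.88 0
tcp [506.8 113.3 150.9] loc [-38.5  -0.3 150.9] F [ 5.  -1.5  2.6] t 12.2 gap -0.3
```

Emit:
apply_moves --targets "0 0 0 0 -0.4 0.7 0; 0 0 0 0 -0.8 1.5 0; 0 0 0 0 -1.1 2.25 0; 0 0 0 0 -1.4 3.05 0; 0 0 0 0 -1.6 3.9 0"

```text
time: 12.7
tool_pos: [491.7, 118.5, 111.8]
tcp_rot: [180.0, -0.0, 71.4]
ft_force: [5.7, -2.2, 5.5]
finger_gap: 0.0
```

```bash
python3 - <<'E'
from h import *
rows([w(-58,0,z) for z in (107,103,99,96,94)])
E
```

```text
0 -0 -0.001 0.02 -0.36 0.48 0; 0 -0 -0.001 0.02 -0.36 0.88 0; 0 -0 -0.001 0.02 -0.36 1.28 0; 0 -0 -0.001 0.02 -0.36 1.58 0; 0 -0 -0.001 0.02 -0.36 1.78 0
tcp [491.7 118.5 111.8] loc [-54.4  -0.2 111.8] F [ 5.7 -2.2  5.5] t 12.7 gap 0.0
```

Emit:
apply_moves --targets "0 0 0 0 -0.2 0.4 0; 0 0 0 0 -0.3 0.8 0; 0 0 0 0 -0.35 1.2 0; 0 0 0 0 -0.35 1.5 0; 0 0 0 0 -0.35 1.8 0"

```text
time: 13.2
tool_pos: [488.8, 119.4, 94.5]
tcp_rot: [180.0, -0.0, 71.4]
ft_force: [3.3, -1.9, 6.4]
finger_gap: -0.4
```

Emit:
apply_moves --targets "0 0 0 0 0 0.06 0; 0 0 0 0 0 0.12 0; 0 0 0 0 0 0.15 0; 0 0 0 0 0 0.15 0; 0 0 0 0 0 0.15 0"

```text
time: 13.7
tool_pos: [488.3, 119.5, 92.6]
tcp_rot: [-180.0, -0.0, 71.4]
ft_force: [2.4, -1.7, 5.2]
finger_gap: 0.1
```

Emit:
apply_moves --targets "0 0 0 0 0 -0.1 0; 0 0 0 0 0 -0.2 0; 0 0 0 0 0 -0.3 0; 0 0 0 0 0 -0.4 0; 0 0 0 0 0 -0.5 0"

```text
time: 14.2
tool_pos: [488.2, 119.5, 97.6]
tcp_rot: [-180.0, 0.0, 71.4]
ft_force: [3.0, -0.2, 4.9]
finger_gap: -0.2
```

Emit:
apply_moves --targets "0 0 0 0 0 -0.1 0; 0 0 0 0 0 -0.2 0; 0 0 0 0 0 -0.3 0; 0 0 0 0 0 -0.4 0; 0 0 0 0 0 -0.5 0"

```text
time: 14.7
tool_pos: [487.2, 119.4, 101.8]
tcp_rot: [-179.9, 0.1, 71.4]
ft_force: [-0.2, 0.3, -0.3]
finger_gap: 0.1
```

Emit:
apply_moves --targets "0 0 0 0 0 -0.1 0; 0 0 0 0 0 -0.2 0; 0 0 0 0 0 -0.3 0; 0 0 0 0 0 -0.4 0; 0 0 0 0 0 -0.5 0"

```text
time: 15.2
tool_pos: [488.4, 119.4, 107.8]
tcp_rot: [180.0, 0.0, 71.4]
ft_force: [-0.7, 0.1, 0.6]
finger_gap: 0.1
```

Zero force at z 102 to 108, so the cover is latched. I'll retreat and look.

Emit:
apply_moves --targets "0 0 0 0 0 -2 0; 0 0 0 0 -2 -6 0; 0 0 0 0 -6 -9 0; 0 0 0 0 -8 -12 0; 0 0 0 0 -8 -14 0"

```text
time: 15.7
tool_pos: [411.4, 146.0, 250.4]
tcp_rot: [179.9, -0.1, 71.5]
ft_force: [0.8, -0.6, -0.5]
finger_gap: 0.6
```

Emit:
apply_moves --targets "0 0 0 0 0 0 0; 0 0 0 0 0 0 0; 0 0 0 0 0 0 0; 0 0 0 0 0 0 0; 0 0 0 0 0 0 0"

```text
time: 16.2
tool_pos: [412.2, 144.7, 246.5]
tcp_rot: [-179.9, 0.1, 71.4]
ft_force: [-0.7, -0.8, 0.5]
finger_gap: -0.3
```

```bash
python3 - <<'E'
from h import *
a=save('wrist','w6.png'); b=save('scene','s6.png'); t=save('top','t6.png')
for n in('scene','top'):
    for r in place_of(n,'cover_press')[:1]: print(n,r,atz(n,r['at'],100).round(1))
o=np.zeros((420,800,3),np.uint8); o[:,:480]=a[:,40:520]; o[:200,480:]=cv2.resize(b[130:255,240:440],(320,200)); o[210:410,480:]=cv2.resize(t[160:285,150:350],(320,200))
cv2.imwrite('pics/v6.png',o[:,:,::-1])
E
```

```text
scene {'at': [186.4, 333.2], 'confidence': 0.76} [490.7 117.  100. ]
top {'at': [229.2, 232.5], 'confidence': 0.63} [493.  117.1 100. ]
```

View pics/v6.png

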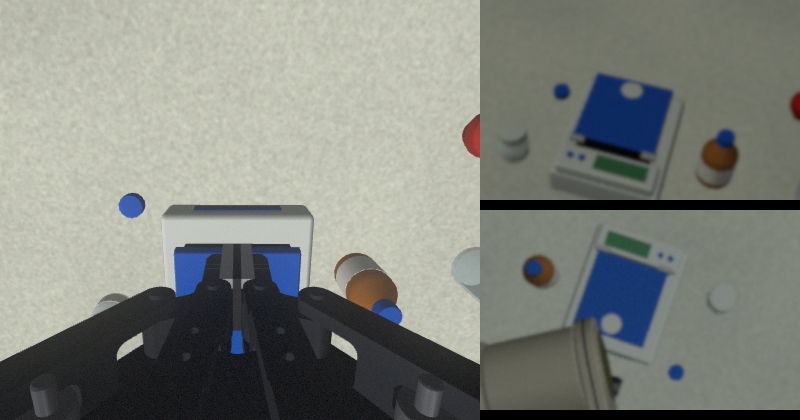

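The picture shows the cover flat and shut, with the spot at about (611,323) in the top inset. Bottle, jar and blue cap have not moved, and nothing touches the robot.

```bash
python3 -c "
from bench import *
print(hand_in())"
```

```text
the job is handed in; nothing more can be done
None
```

I did the job in the order asked and handed it in at about 16.5 s of the 58 s allowed; no verdict was reported.

- **Opening:** I pressed the cover about 7 mm at the spot with about 5 N. It popped open by itself, and the scene and top pictures showed it fully up.
- **Tube:** I pushed the orange-capped tube down until the fingertip stopped at z 73.9 mm, where home is 74 mm. The downward force rose to about 20 N with no further movement. A side force of up to 10 N showed on the wrist during this last push, still far below the limit. The picture afterwards showed both caps level, though it cannot resolve a difference of 1 mm.
- **Shutting:** I pushed the cover along its arc from behind, pressed it to z 92.6 mm and let go slowly. The force dropped to zero by z 102 mm and the cover stayed down. More than a second later the pictures showed it flat and shut.
- **Other things:** The jar, bottle and blue cap looked unmoved in the last pictures. I did not measure the beaker, flask and bulb again, but the arm never came near them.
- **Disagreement:** The networks' positions for the press spot were up to about 11 mm off my own measurement. I used my measurement, and the contact heights fitted it.

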